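# Slide the saucepan over to the small cooking zone and switch the large one off

## Task

The saucepan has boiled on the large zone of the table-top hob: slide it across the glass to the small zone without lifting or tipping it, so that its base stands inside the small ring. Then turn the sunken dial in front of the large zone, now empty, all the way back to off (pointer straight to the back), and leave the other dial and the things around the hob as they are.

Things in the scene. Friction and masses are not known exactly. Their poses are not given: they have to be found in the camera images.
- hob: Fixed hob, 295 mm deep (x), 370 wide (y), flat top 50 mm above the worktop: black glass with two ringed zones side by side, in front of it an aluminium panel with two dials in wells. Origin: under its centre, on the worktop; x to its back, y to its left, z up. In this frame, mm: zone centres x +48, y +90 and -90; dial axes x -97, y +90 (left dial) and -90 (right dial).
- zone_large: The large cooking zone: a thin pale ring, 164 mm across, printed on the black glass; the saucepan starts on it. Origin: its centre, at the height of the glass. It can be the left or the right zone of the hob.
- zone_small: The small cooking zone: a thin pale ring, 120 mm across, printed on the black glass; empty at the start. Origin: its centre, at the height of the glass. It is the zone on the other side, 180 mm from the large one.
- pan_base (a point): Loose small steel saucepan, open, about 0.6 to 0.9 kg, 72 mm high: centre of its underside. Base 96 mm across, body 122 mm across, rim 125 mm, wall 3.5 mm. Its handle points along the pan's own -x (roughly to the robot, up to 0.3 rad aside relative to the hob), z up.
- pan_grip (a point): Middle of the saucepan's level black handle, a bar 18 mm wide (along the pan's y) and 14 mm thick (z), 58 mm above the pan's underside and 125 mm from the pan's axis; same axes as the pan. The bar runs from 78 to 178 mm from the axis. Below it is the panel with that zone's dial.
- dial_left (a joint): The left dial: black bar grip 42 mm long, 12 wide, 29 tall on a 46 mm disc, in a round well 80 mm across, 28 deep in the front panel, before its zone; its top stands 5.5 mm above the panel. Rad: 0 = off, a firm stop, pointer straight to the hob's back (+x); grows clockwise seen from above, to 2.1. Stays where left (friction 0.04 N m). Starts between 0.9 and 1.35.
- dial_right (a joint): The right dial: black bar grip 42 mm long, 12 wide, 29 tall on a 46 mm disc, in a round well 80 mm across, 28 deep in the front panel, before its zone; its top stands 5.5 mm above the panel. Values as for the left dial; starts on, between 0.9 and 1.35.
- dial_left_grip (a point): On the axis of the left dial, 25 mm above the floor of its well (3 mm below the panel's top, 8.5 mm below the grip's top): the bar may be gripped here across its 12 mm. x runs along the bar to its pointer end, y across the bar, z up.
- dial_right_grip (a point): The same point and axes of the right dial.
- dial_left_pointer (a point): White pointer line on the top of the left dial, near the end of its bar, 19 mm from the axis.
- dial_right_pointer (a point): White pointer line on the top of the right dial, near the end of its bar, 19 mm from the axis.
- shaker: Loose bystander: shaker 44 mm across, 90 mm tall, in front of the dish rack, left of the hob. Origin under its centre.
- glass: Loose bystander: clear short glass 72 mm across, 62 mm tall, to the right of the hob. Origin under its centre.
- sachet: Loose bystander: flat green sachet 75 x 30 mm, 9 mm high, lying, in front of the dish rack. Origin under its centre.
- spoon: Loose bystander: teaspoon 137 mm long, lying in front of the dish rack (fixed, left of the hob; rim 115 mm high, plates in it up to 225 mm, its open lid at the back higher). Origin under its centre.
- saucepan: The saucepan as a whole; its origin is the same point as pan_base.

How it is judged (in metres and radians):
On the way, in this order (a step that is already met when the one before it is completed fails the run):
1. the saucepan stands with its base inside the small ring (horizontal distance between pan_base and zone_small below 0.014 m and z of pan_base in the frame of hob below 0.054 m and angle between pan_base's own z axis and vertical below 0.05 rad), for 0.2 s.
2. the dial in front of the large zone is at off (((y of zone_large in the frame of hob above 0 m and value of joint dial_left below 0.12 rad) or (y of zone_large in the frame of hob below 0 m and value of joint dial_right below 0.12 rad))), for 0.2 s.
At the end, for the whole second after the job is handed in: The saucepan stands level and still on the glass, its centre within 14 mm of the small ring's centre, and the dial in front of the large zone is within 0.12 rad of off; the other dial and the bystanders are as they were (all of step 1 and linear speed of saucepan below 0.02 m/s and ((y of zone_large in the frame of hob above 0 m and value of joint dial_left below 0.12 rad) or (y of zone_large in the frame of hob below 0 m and value of joint dial_right below 0.12 rad))); the robot touches nothing.
It fails at once if the saucepan is lifted more than 10 mm off the glass (z of pan_base in the frame of hob above 0.06 m).
It fails at once if the saucepan is tipped more than 0.15 rad or leaves the hob's top (angle between pan_base's own z axis and vertical above 0.15 rad or z of pan_base in the frame of hob below 0.04 m).
It fails at once if the dial in front of the small zone is turned (more than about 0.2 rad) ((y of zone_large in the frame of hob above 0 m and distance of dial_right_pointer from where it was at the start of the episode above 0.004 m) or (y of zone_large in the frame of hob below 0 m and distance of dial_left_pointer from where it was at the start of the episode above 0.004 m)).
It fails at once if a bystander is moved more than 30 mm or knocked over (distance of any of shaker, glass, sachet, spoon from where it was at the start of the episode above 0.03 m or angle between any of shaker, glass's own z axis and vertical above 0.5 rad).
It also fails if it takes over 54 s, if anything falls off the work surface, if the arm or the gripper's body presses on something with over 40 N, if the wrist force passes 120 N, or if a joint passes its speed limit or range.

## Robot

A 7-joint arm with a two-finger parallel gripper is mounted at the origin on a cart in front of the work surface, level with it; the furniture and walls round the work are solid. World frame = base frame: x ahead of the robot, y to its left, z up, the work surface at z = 0. Lengths are in m, angles in degrees, forces in N, time in s.
With the tool pointing down it reaches from about 0.4 to 0.9 m from the base axis. Payload 5.6 kg.
Tool frame: the origin (TCP) lies midway between the tips of the shut fingers; the grasp point (between the pads) lies 19 mm behind it (arm.grasp_offset is the distance from the TCP to the grasp point, in m); z points along the fingers, x is the direction in which the jaws open and shut, and the axes are right-handed (so a half turn about z gives the same grasp; the last joint's range is limited). The gripper opens to 92 mm and grips with 3 to 60 N. Pads are 20 mm wide; open, the fingers measure 128 mm over their backs; the gripper's body (75 mm by 189 mm) begins 69 mm behind the grasp point.
Start: joints at [-70.474, 26.786, -0.665, 91.828, 0.344, 61.387, -3.226], TCP at [0.243, 0.603, 0.215] pointing down, gripper open.
Joint ranges: [-144.91, 144.91], [-17.63, 115.5], [-89.93, 88.59], [15.96, 139.68], [-74.01, 254.01], [8.47, 105.57], [-167.45, 167.45]. Speed limits (degrees/s): [147.25, 147.25, 180, 180, 180, 180, 180].

## Interface

Orientations are given as a 3x3 rotation matrix whose columns are the frame's x, y, z axes.
In Python, from cell import monitor, capture, ticket, models, arm gives the robot as it stands.
- The arm moves only by the shell command python3 -m handwheel 'ROWS' [OPENING] [FORCE]. ROWS is JSON, a list that holds one entry, the list of rows, each a list of 6 numbers: the shift along the tool's x, y, z in m, then the turn, a rotation vector about the tool's x, y, z in degrees. In form: [[[tx, ty, tz, rx, ry, rz], ...]]. A call has 1 to 5 rows; each row shifts and turns the commanded pose from where the row before left it, along the tool's axes as they then stand; what a row does not reach is not made up. A row lasts 1/8 s, in which the tool goes at most 62.5 mm and 10.7 degrees, less where a joint would pass 70% of its speed; a pose out of reach is approached as far as the arm can. A call with a gripper value outside its range is refused whole. OPENING is the closure, from 0 (fully open) to 1 (shut), set as the call begins (- or left out, the last holds). The fingers move at their own pace and stop on an object; FORCE is the grip in N (left out, the last holds). Time passes only in rows, so rows that do not move let the fingers close. It gives the time, the measured TCP pose, the force and the opening at its end, in the units of the state.
- monitor.read_state(): the state, without advancing time (a new reading comes with each control period).
- capture(name): name is "side" or "top" or "wrist"; returns a dict with "image" (420x560x3 uint8, red, green, blue), "vertical_fov" (degrees; the focal length in pixels is half the picture's height over the tangent of half this angle, whatever the lens; pixels are square), "cx", "cy" (the principal point, pixels), "rvec" (rotation vector, rad) and "tvec" (3), from world to camera coordinates, as OpenCV has them; the wrist camera has in their place "mount" (4x4, takes a point from camera to tool coordinates, whose origin is the TCP and whose axes are the tool frame's). Camera axes: x right, y down, z forward; pixel columns grow to the right and rows downward; lengths in m; the calibration is good to about 2 mm. A picture is of the moment at which its call begins: read the wrist's pose just before it. There is no depth.
- ticket.finish_job(): hands the job in, once; it reports no verdict.
Trained networks look in the newest picture that a camera, given by its name, has taken for a name from the list of things; names that differ only in an ending like _2 or _b are one class to them, and where a whole thing is asked for, a point or a joint stands for the part that bears it (a point fixed in the world has none). Each returns a list of dicts, best first, with "conf" (0 to 1); they miss things now and then, are a little off and sometimes report something else, mostly with a low value. They report only what shows in the picture. A call takes as long as a camera call.
- models.recognise(camera, target): "location" ([x, y, z] in m, in the coordinates of the camera as it stood for that picture, good to about 4 mm: the middle of the surface that is visible of it).
The state is a dict: "clock": time; "joints": joint angles; "qd": joint speeds; "joint_efforts": joint torques, N m; "ee_pos": TCP position; "tcp_rot": TCP orientation; "contact_force": force on the tool from outside, world axes, zero at the start; "torque": the same for the moment, N m; "opening": finger opening in m.
Only numpy, scipy, OpenCV 4.12 (cv2) and the standard library are available. Lean on these libraries where they do the work, as an engineer would, in place of code of your own. Each camera call takes 0.05 s, during which the arm holds its last target.

## Working session

There is one attempt and no reset: what is moved stays moved. The work goes in short steps, Python scripts to look and compute and a shell command to move; the robot and the scene stay as the last step left them, time stands still between calls to the robot, and variables do not carry over. Pictures are saved under pics/ and viewed, and the job is handed in when it is done.

```bash
ls; mkdir -p pics; cat > h.py <<'E'
import numpy as np, cv2
from cell import monitor, capture, ticket, models, arm
def shot(cam,name=None):
    s=monitor.read_state(); c=capture(cam)
    if name: cv2.imwrite('pics/'+name+'.png',c['image'][:,:,::-1])
    f=(c['image'].shape[0]/2)/np.tan(np.radians(c['vertical_fov'])/2)
    if 'mount' in c:
        T=np.eye(4);T[:3,:3]=np.array(s['tcp_rot']);T[:3,3]=s['ee_pos'];W=T@np.array(c['mount'])
    else:
        R=cv2.Rodrigues(np.array(c['rvec'],float))[0];W=np.eye(4);W[:3,:3]=R.T;W[:3,3]=-R.T@np.array(c['tvec'],float).ravel()
    return dict(W=W,f=f,cx=c['cx'],cy=c['cy'],img=c['image'])
def px2w(v,u,w,z):
    d=v['W'][:3,:3]@np.array([(u-v['cx'])/v['f'],(w-v['cy'])/v['f'],1]);o=v['W'][:3,3]
    return o+d*(z-o[2])/d[2]
def w2px(v,p):
    q=np.linalg.inv(v['W'])@np.append(p,1);return v['f']*q[0]/q[2]+v['cx'],v['f']*q[1]/q[2]+v['cy']
def find(v,cam,t,n=2):
    for r in models.recognise(cam,t)[:n]:
        p=v['W']@np.append(r['location'],1);print(cam,t,round(r['conf'],2),np.round(p[:3],4),np.round(w2px(v,p[:3])))
E
python3 - <<'E'
from h import *
print(monitor.read_state(),arm.grasp_offset)
for cam in('top','side','wrist'):
    v=shot(cam,cam+'0')
    for t in ['hob','zone_large','zone_small','saucepan','pan_grip','dial_left_grip','dial_right_grip','dial_left_pointer','dial_right_pointer','shaker','glass','sachet','spoon']: find(v,cam,t)
E
```

```text
pics
{'clock': 0.0, 'joints': array([-70.47418546,  26.83577986,  -0.6632623 ,  91.87998669,
         0.34492828,  61.38594233,  -3.22929481]), 'qd': array([-0.0346537 , -0.07021505, -0.02567547,  0.07580632,  0.00064825,
       -0.01948591,  0.04215047]), 'joint_efforts': array([-5.34001174e-04, -5.20567489e+01, -1.22626885e-02, -2.43752772e+01,
       -5.65988885e-02,  1.70256273e-02,  1.53174328e-04]), 'ee_pos': array([0.24325537, 0.60214836, 0.21364958]), 'tcp_rot': array([[ 3.74566635e-01,  9.27199858e-01, -5.08857612e-04],
       [ 9.27198375e-01, -3.74566949e-01, -1.66552401e-03],
       [-1.73487487e-03,  1.52037773e-04, -9.99998484e-01]]), 'contact_force': array([ 0.40926325, -0.11123726, -0.57328425]), 'torque': array([0.01832414, 0.06352147, 0.01188533]), 'opening': 0.0921085658758193} 0.0187
top hob 0.85 [ 0.5431 -0.3129  0.0485] [320. 209.]
top zone_small 0.26 [ 0.4031 -0.0663  0.0854] [238. 257.]
top saucepan 0.77 [ 0.6129 -0.432   0.056 ] [359. 186.]
top pan_grip 0.64 [ 0.6182 -0.4347  0.0582] [360. 184.]
top dial_left_grip 0.67 [0.3594 0.0819 0.0044] [191. 273.]
top d
[... 660 characters left out ...]
  0.1023] [300. 170.]
side pan_grip 0.64 [ 0.6019 -0.4342  0.098 ] [301. 170.]
side dial_left_grip 0.48 [ 0.4571 -0.2585  0.0373] [307. 212.]
side dial_right_grip 0.44 [ 0.4729 -0.4389  0.0447] [328. 190.]
side dial_left_pointer 0.5 [ 0.4552 -0.2584  0.0449] [308. 211.]
side shaker 0.47 [ 0.3999 -0.05    0.0441] [289. 243.]
side shaker 0.24 [ 0.454  -0.26    0.0409] [308. 212.]
side glass 0.53 [ 0.4527 -0.6067  0.034 ] [352. 177.]
side glass 0.44 [ 0.4731 -0.4388  0.0401] [328. 191.]
side sachet 0.73 [ 0.6022 -0.4331  0.1003] [301. 170.]
side sachet 0.51 [0.3778 0.1943 0.0067] [252. 292.]
side spoon 0.71 [ 0.6019 -0.4348  0.1019] [301. 169.]
side spoon 0.51 [0.3505 0.0808 0.0054] [280. 276.]
```

View pics/top0.png

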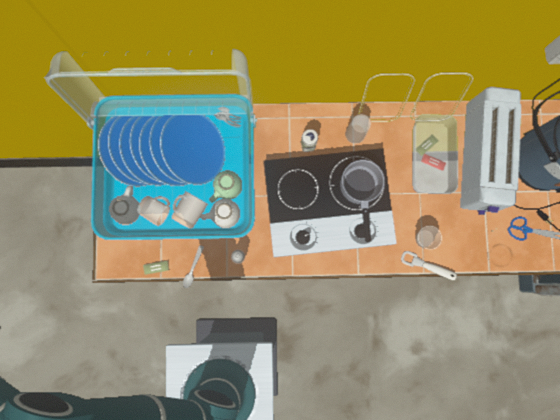

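View pics/side0.png

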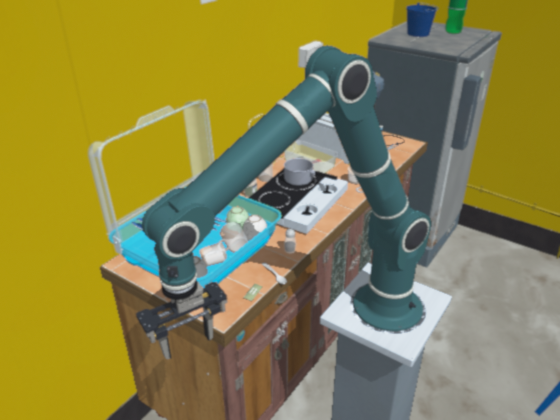

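```bash
python3 - <<'E'
import cv2
a=cv2.imread('pics/top0.png')[130:290,225:460];cv2.imwrite('pics/top0c.png',cv2.resize(a,None,fx=3.4,fy=3.4,interpolation=cv2.INTER_CUBIC))
E
```

```text
(no output)
```

View pics/top0c.png

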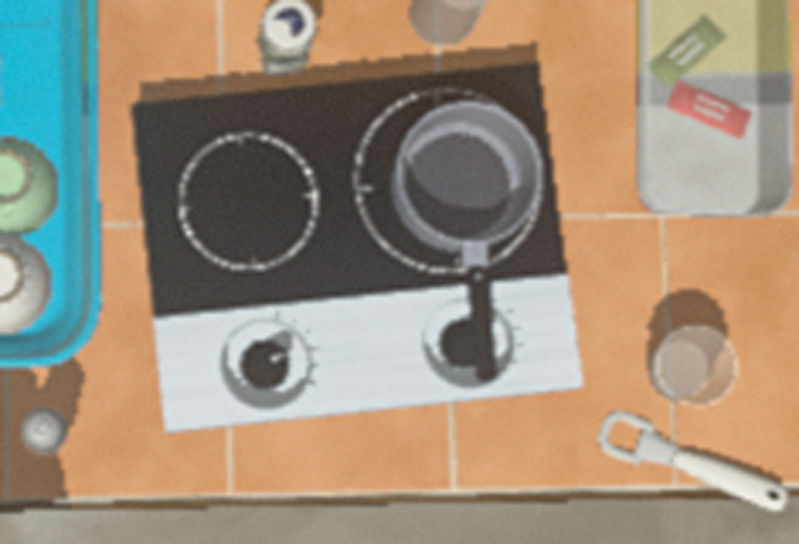

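The top view shows the hob turned by about 6°. The small ring is on the left at crop (249,200), and the large ring is on the right at about (449,181). The pan is on the large ring with its handle toward the robot. The dial to turn is the right one, at about (468,343).

```bash
python3 - <<'E'
from h import *
v=shot('top')
def cw(a,b,z): return px2w(v,225+(a+.5)/3.4-.5,130+(b+.5)/3.4-.5,z)
mod=np.array([[147.5,185],[147.5,-185],[-147.5,-185],[-147.5,185],[48,90]])/1000
obs=np.array([cw(a,b,.05)[:2] for a,b in [(135,103),(540,63),(583,385),(165,432),(249,200)]])
mc=mod.mean(0);oc=obs.mean(0);U,S,Vt=np.linalg.svd((mod-mc).T@(obs-oc));R=Vt.T@U.T
t=oc-R@mc;print('hob',t,np.degrees(np.arctan2(R[1,0],R[0,0])));print((obs-(mod@R.T+t)).round(4))
for n,p in dict(zs=(.048,.09),zl=(.048,-.09),dl=(-.097,.09),dr=(-.097,-.09)).items(): print(n,R@p+t)
print('rim c',cw(470,173,.122))
print('handle end',cw(487,378,.115),'start',cw(478,268,.115))
print('drpt',cw(285,357,.0555))
E
```

```text
hob [ 0.56701818 -0.34145559] 4.944572373797891
[[-0.0005 -0.0025]
 [-0.001   0.0006]
 [ 0.002   0.0005]
 [-0.0012  0.0009]
 [ 0.0007  0.0005]]
zs [ 0.60708227 -0.24765331]
zl [ 0.62259683 -0.42698345]
dl [ 0.46262188 -0.26015115]
dr [ 0.47813644 -0.43948129]
rim c [ 0.61586851 -0.43241655  0.122     ]
handle end [ 0.44111896 -0.4413498   0.115     ] start [ 0.53494384 -0.4373667   0.115     ]
drpt [ 0.4665964  -0.27538058  0.0555    ]
```

```bash
python3 -m handwheel '[[[0,0,-0.04,0,0,-5],[0,0,-0.04,0,0,-5],[0,0,-0.04,0,0,-5],[0,0,-0.04,0,0,-5],[0,0,-0.04,0,0,-5]]]' 0
```

```text
clock: 2.78
ee_pos: [0.2434, 0.6025, 0.4161]
tcp_rot: [[-0.055, 0.998, 0.0], [0.998, 0.055, 0.0], [0.0, 0.0, -1.0]]
contact_force: [-0.1, 0.7, -0.6]
opening: 0.0916
```

```bash
python3 -m handwheel '[[[-0.05,0.03,0,0,0,0],[-0.05,0.03,0,0,0,0],[-0.05,0.03,0,0,0,0],[-0.05,0.03,0,0,0,0],[-0.05,0.03,0,0,0,0]]]'; python3 -c "
from h import *
s=monitor.read_state();print(s['joints'],s['tcp_rot'])"
```

```text
clock: 3.4
ee_pos: [0.4072, 0.3591, 0.4149]
tcp_rot: [[-0.052, 0.999, 0.001], [0.999, 0.052, 0.001], [0.001, 0.001, -1.0]]
contact_force: [1.1, 0.3, 0.1]
opening: 0.0919
[-47.50125177   8.19628368   2.92921427  91.13751289  -0.42281035
  80.63230047  48.47100513] [[-5.24130605e-02  9.98625335e-01  5.58773791e-04]
 [ 9.98625358e-01  5.24127568e-02  5.44869511e-04]
 [ 5.14833623e-04  5.86563955e-04 -9.99999695e-01]]
```

```bash
python3 -m handwheel '[[[-0.055,0.003,0,0,0,0],[-0.055,0.003,0,0,0,0],[-0.055,0.003,0,0,0,0],[-0.055,0.003,0,0,0,0],[-0.055,0.003,0,0,0,0]]]'; python3 -m handwheel '[[[-0.055,0.003,0,0,0,0],[-0.055,0.003,0,0,0,0],[-0.055,0.003,0,0,0,0],[-0.055,0.003,0,0,0,0],[-0.055,0.003,0,0,0,0]]]';python3 -m handwheel '[[[-0.05,0,0,0,0,0],[-0.05,0,0,0,0,0],[-0.05,0,0.03,0,0,0],[-0.02,0,0.03,0,0,0],[0,0,0,0,0,0]]]';  python3 -c "
from h import *
s=monitor.read_state();print(s['joints'],s['tcp_rot'])
v=shot('wrist','w1')
for t in ['pan_grip','saucepan','dial_right_grip','dial_right_pointer','zone_large','zone_small','dial_left_grip']: find(v,'wrist',t)
v=shot('top','t1')"
```

```text
clock: 4.03
ee_pos: [0.4356, 0.0852, 0.4149]
tcp_rot: [[-0.052, 0.999, 0.001], [0.999, 0.052, 0.001], [0.001, 0.001, -1.0]]
contact_force: [1.2, -0.7, 0.2]
opening: 0.0919
clock: 4.65
ee_pos: [0.465, -0.1884, 0.415]
tcp_rot: [[-0.053, 0.999, 0.001], [0.999, 0.053, 0.0], [0.0, 0.001, -1.0]]
contact_force: [1.4, 0.7, 1.0]
opening: 0.0916
clock: 5.28
ee_pos: [0.4725, -0.3571, 0.3524]
tcp_rot: [[-0.049, 0.999, -0.005], [0.999, 0.049, 0.001], [0.002, -0.005, -1.0]]
contact_force: [0.5, 0.3, 0.7]
opening: 0.0919
[  0.14061431  17.47238184  43.37217803  92.30798837 -12.17980002
  75.37996889 138.16374709] [[-0.04935521  0.99877062 -0.00461584]
 [ 0.99878001  0.049362    0.00137009]
 [ 0.00159625 -0.00454258 -0.99998841]]
wrist pan_grip 0.95 [ 0.6233 -0.4349  0.0829] [234. 272.]
wrist saucepan 0.88 [ 0.6278 -0.4352  0.0833] [233. 274.]
wrist saucepan 0.29 [ 0.4707 -0.4321  0.0301] [241. 167.]
wrist dial_right_grip 0.71 [ 0.4741 -0.4312  0.0279] [242. 169.]
wrist dial_right_pointer 0.87 [ 0.4731 -0.4304  0.0285] [243. 169.]
wrist zone_large 0.53 [ 0.5702 -0.3747  0.0518] [275. 234.]
wrist dial_left_grip 0.67 [ 0.4608 -0.2616  0.0223] [350. 165.]
wrist dial_left_grip 0.55 [ 0.4077 -0.0759  0.0619] [489. 138.]
```

View pics/w1.png

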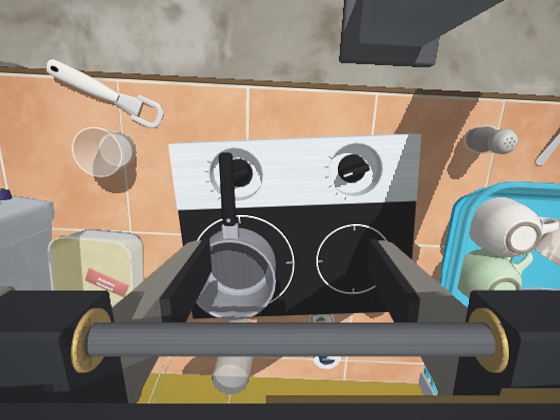

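```bash
python3 - <<'E'
import cv2
a=cv2.imread('pics/w1.png')[130:330,170:430];cv2.imwrite('pics/w1c.png',cv2.resize(a,None,fx=3,fy=3,interpolation=cv2.INTER_CUBIC))
E
```

```text
(no output)
```

View pics/w1c.png

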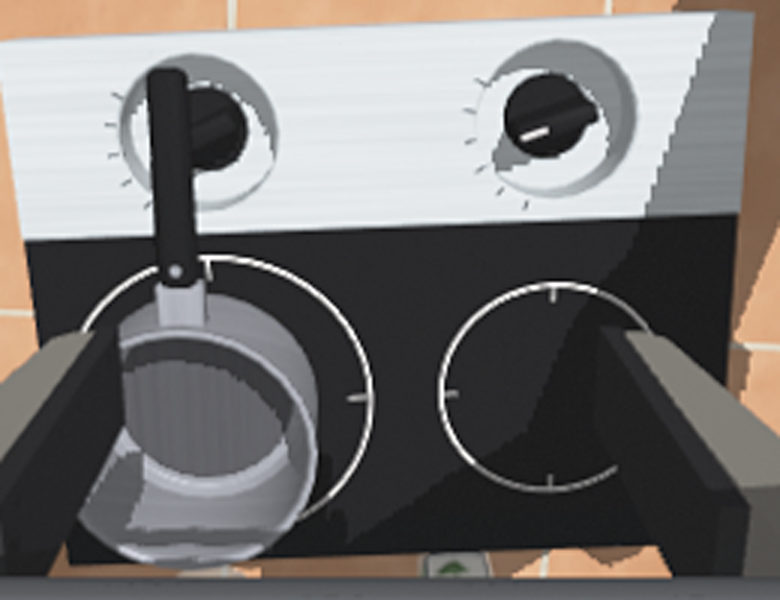

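```bash
python3 - <<'E'
from h import *
v=shot('wrist')
def cw(a,b,z): return px2w(v,170+(a+.5)/3-.5,130+(b+.5)/3-.5,z)
for n,a,b,z in [('tip',168,70,.115),('hstart',179,285,.115),('zs top tick',554,283,.05),('zs bot',550,492,.05),('zs left',439,394,.05),('zl right',373,398,.05),('zl top',208,257,.05),('rim right',317,455,.122),('rim bottom',195,568,.122),('rim top',180,333,.122),('panel L',25,241,.05),('panel R',738,214,.05),('well R l',119,130,.05),('well R r',278,130,.05),('well L l',474,118,.05),('well L r',637,118,.05),('dl ptr',535,133,.0555)]: print(n,cw(a,b,z).round(4))
E
```

```text
tip [ 0.4451 -0.4401  0.115 ]
hstart [ 0.542  -0.4352  0.115 ]
zs top tick [ 0.5532 -0.2495  0.05  ]
zs bot [ 0.6768 -0.2383  0.05  ]
zs left [ 0.6201 -0.3052  0.05  ]
zl right [ 0.6244 -0.3411  0.05  ]
zl top [ 0.5485 -0.4319  0.05  ]
rim right [ 0.6208 -0.3688  0.122 ]
rim bottom [ 0.6854 -0.4259  0.122 ]
rim top [ 0.5625 -0.4335  0.122 ]
panel L [ 0.5447 -0.5271  0.05  ]
panel R [ 0.5108 -0.1586  0.05  ]
well R l [ 0.4838 -0.4773  0.05  ]
well R r [ 0.4796 -0.3973  0.05  ]
well L l [ 0.4683 -0.2991  0.05  ]
well L r [ 0.464  -0.2173  0.05  ]
dl ptr [ 0.4734 -0.2688  0.0555]
```

```bash
python3 -m handwheel '[[[-0.03,0.02,0.05,0,0,0],[-0.03,0.006,0.05,0,0,0],[-0.02,0,0.05,0,0,0],[0,0,0,0,0,0],[0,0,0,0,0,0]]]' 0;  python3 - <<'E'
from h import *
s=monitor.read_state();print(s['joints'],s['ee_pos'],s['tcp_rot'])
v=shot('wrist','w2')
v=shot('top','t2')
cv2.imwrite('pics/t2c.png',cv2.resize(v['img'][130:290,225:460,::-1],None,fx=3.4,fy=3.4,interpolation=cv2.INTER_CUBIC))
E
```

```text
clock: 6.4
ee_pos: [0.505, -0.4352, 0.2062]
tcp_rot: [[-0.053, 0.999, 0.002], [0.999, 0.053, -0.001], [-0.001, 0.002, -1.0]]
contact_force: [-0.2, 1.0, 0.3]
opening: 0.092
[ 10.68359567  32.70649356  39.6687652   91.87368868 -22.68192974
  63.59196054 149.10990903] [ 0.50497152 -0.43518732  0.20623066] [[-5.28126052e-02  9.98603096e-01  1.63842628e-03]
 [ 9.98603871e-01  5.28142560e-02 -9.81156189e-04]
 [-1.06631787e-03  1.58432141e-03 -9.99998176e-01]]
```

View pics/w2.png

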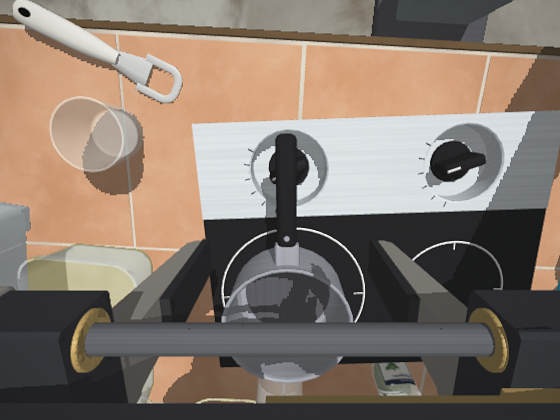

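View pics/t2c.png

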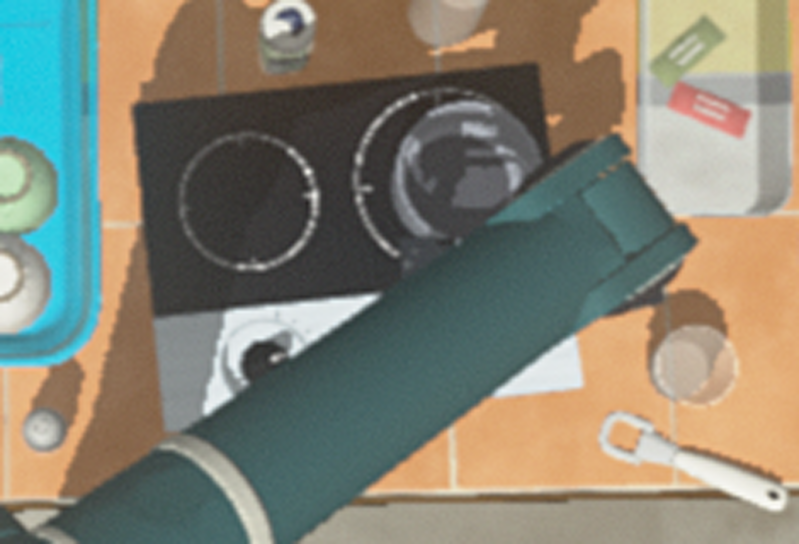

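The handle lies centred between the fingers, with its tip at (286,133) and its root at (288,245). The pan is untouched.

```bash
python3 - <<'E'
from h import *
v=shot('wrist')
for n,a,b,z in [('tip',286,133,.115),('hstart',288,246,.115),('rim l',221,325,.122),('rim r',355,322,.122),('rim bot',288,382,.122),('zs top tick',455,242,.05),('zl top tick',291,231,.05),('zs left',410,276,.05)]: print(n,px2w(v,a,b,z).round(4))
E
```

```text
tip [ 0.4409 -0.4422  0.115 ]
hstart [ 0.5387 -0.4355  0.115 ]
rim l [ 0.6186 -0.4942  0.122 ]
rim r [ 0.6087 -0.3693  0.122 ]
rim bot [ 0.6809 -0.4281  0.122 ]
zs top tick [ 0.5514 -0.2501  0.05  ]
zl top tick [ 0.5481 -0.4321  0.05  ]
zs left [ 0.5954 -0.2933  0.05  ]
```

```bash
python3 -m handwheel '[[[-0.003,-0.01,0.04,0,0,0],[0,0,0.04,0,0,0],[0,0,0.025,0,0,0],[0,0,0.012,0,0,0],[0,0,0,0,0,0]]]' 0
```

```text
clock: 7.18
ee_pos: [0.4949, -0.4384, 0.0883]
tcp_rot: [[-0.053, 0.999, 0.001], [0.999, 0.053, -0.0], [-0.0, 0.001, -1.0]]
contact_force: [-0.5, -0.2, -0.1]
opening: 0.092
```

```bash
python3 -m handwheel '[[[0,0,0,0,0,0],[0,0,0,0,0,0],[0,0,0,0,0,0],[0,0,0,0,0,0],[0,0,0,0,0,0]]]' 1 15; python3 -m handwheel '[[[0,0,0,0,0,0],[0,0,0,0,0,0],[0,0,0,0,0,0]]]' 1 25
python3 - <<'E'
from h import *
s=monitor.read_state();print(s['contact_force'],s['torque'],s['joints'])
v=shot('wrist','w3'); v=shot('side','s3')
E
```

```text
clock: 7.8
ee_pos: [0.4944, -0.4386, 0.0876]
tcp_rot: [[-0.052, 0.999, 0.0], [0.999, 0.052, -0.0], [-0.0, 0.0, -1.0]]
contact_force: [0.6, 0.1, -0.7]
opening: 0.0441
clock: 8.18
ee_pos: [0.4944, -0.4386, 0.0875]
tcp_rot: [[-0.053, 0.999, -0.0], [0.999, 0.053, 0.0], [0.0, -0.0, -1.0]]
contact_force: [0.4, 0.4, -1.0]
opening: 0.0174
[ 0.41377832  0.35682583 -0.9893857 ] [ 0.04347446 -0.01514474  0.07123467] [ 14.15518972  39.81652233  35.44043531  97.20218217 -28.05136031
  52.13535931 153.94749567]
```

View pics/w3.png

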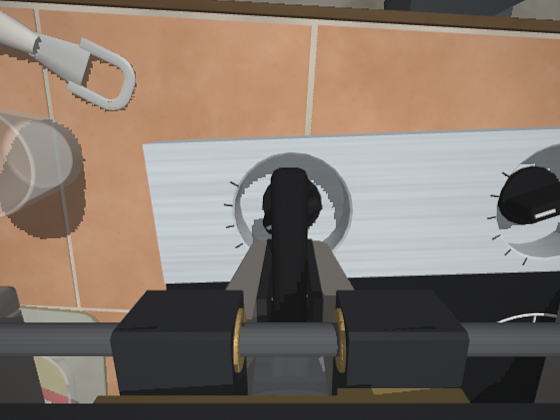

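```bash
python3 -m handwheel '[[[0.005,0,0,0,0,0],[0.01,0,0,0,0,0],[0.015,0,0,0,0,0],[0.015,0,0,0,0,0],[0.015,0,0,0,0,0]]]';python3 -m handwheel '[[[0.015,0,0,0,0,0],[0.015,0,0,0,0,0],[0.015,0,0,0,0,0],[0.015,0,0,0,0,0],[0.015,0,0,0,0,0]]]'
```

```text
clock: 8.9
ee_pos: [0.4913, -0.3773, 0.0876]
tcp_rot: [[-0.053, 0.999, 0.0], [0.999, 0.053, 0.0], [0.0, 0.0, -1.0]]
contact_force: [-0.6, -3.4, -1.6]
opening: 0.018
clock: 9.52
ee_pos: [0.4873, -0.3028, 0.0876]
tcp_rot: [[-0.052, 0.999, 0.0], [0.999, 0.052, 0.0], [0.0, 0.0, -1.0]]
contact_force: [0.5, -4.0, -0.6]
opening: 0.018
```

```bash
python3 -m handwheel '[[[0.015,0,0,0,0,0],[0.015,0,0,0,0,0],[0.01,0,0,0,0,0],[0.008,0.001,0,0,0,0],[0.002,0,0,0,0,0]]]';python3 -m handwheel '[[[0,0,0,0,0,0]]]'
python3 - <<'E'
from h import *
v=shot('side','s4');v=shot('wrist','w4')
v=shot('top','t4')
cv2.imwrite('pics/t4c.png',cv2.resize(v['img'][130:290,225:460,::-1],None,fx=3.4,fy=3.4,interpolation=cv2.INTER_CUBIC))
E
```

```text
clock: 10.15
ee_pos: [0.4858, -0.2531, 0.0876]
tcp_rot: [[-0.053, 0.999, -0.0], [0.999, 0.053, 0.0], [0.0, -0.0, -1.0]]
contact_force: [0.0, -3.1, -1.7]
opening: 0.0178
clock: 10.28
ee_pos: [0.4859, -0.2535, 0.0876]
tcp_rot: [[-0.053, 0.999, 0.0], [0.999, 0.053, 0.0], [0.0, 0.0, -1.0]]
contact_force: [0.6, -2.1, -2.2]
opening: 0.0176
```

View pics/t4c.png

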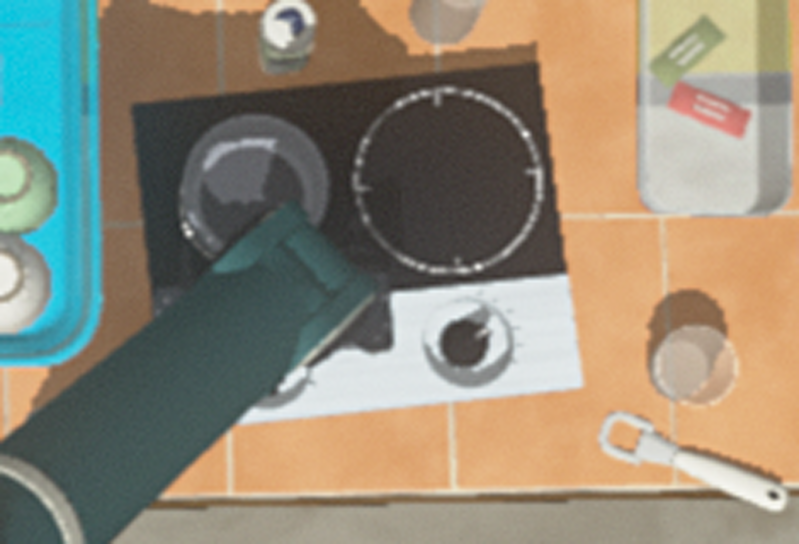

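View pics/w4.png

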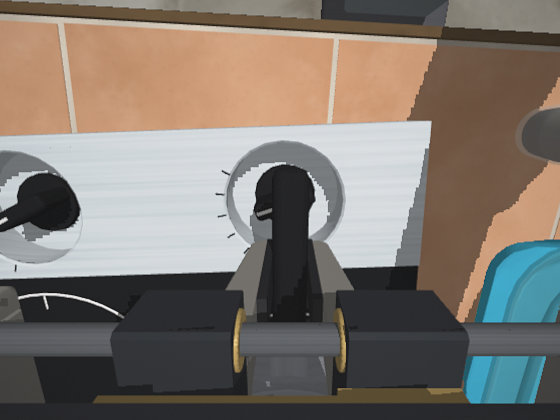

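```bash
python3 -m handwheel '[[[0,0,0,0,0,0],[0,0,0,0,0,0],[0,0,0,0,0,0],[0,0,0,0,0,0]]]' 0; python3 -m handwheel '[[[0,0,-0.03,0,0,0],[0,0,-0.06,0,0,0],[0,0,-0.06,0,0,0],[0,-0.01,-0.06,0,0,0],[-0.06,-0.02,0,0,0,0]]]'; python3 -m handwheel '[[[-0.06,0,0,0,0,0],[-0.06,0,0,0,0,0],[-0.05,0,0,0,0,0],[0,0,0,0,0,0],[0,0,0,0,0,0]]]'
python3 - <<'E'
from h import *
s=monitor.read_state();print(s['joints'])
v=shot('wrist','w5')
cv2.imwrite('pics/w5c.png',cv2.resize(v['img'][100:330,130:530,::-1],None,fx=2,fy=2,interpolation=cv2.INTER_CUBIC))
for t in ['saucepan','zone_small','zone_large','dial_right_pointer','dial_right_grip','dial_left_grip']: find(v,'wrist',t)
v=shot('top','t5')
cv2.imwrite('pics/t5c.png',cv2.resize(v['img'][130:290,225:460,::-1],None,fx=3.4,fy=3.4,interpolation=cv2.INTER_CUBIC))
for t in ['saucepan','dial_right_pointer','dial_right_grip','dial_left_grip']: find(v,'top',t)
E
```

```text
clock: 10.92
ee_pos: [0.4857, -0.2536, 0.0876]
tcp_rot: [[-0.053, 0.999, -0.0], [0.999, 0.053, 0.0], [0.0, -0.0, -1.0]]
contact_force: [1.1, -0.2, 1.2]
opening: 0.0555
clock: 11.55
ee_pos: [0.4639, -0.3114, 0.3023]
tcp_rot: [[-0.065, 0.998, 0.01], [0.998, 0.065, 0.0], [-0.001, 0.01, -1.0]]
contact_force: [-0.1, -0.3, -1.0]
opening: 0.0916
clock: 12.18
ee_pos: [0.468, -0.4837, 0.2971]
tcp_rot: [[-0.052, 0.999, -0.0], [0.999, 0.052, 0.001], [0.001, -0.0, -1.0]]
contact_force: [0.1, 0.7, -0.0]
opening: 0.0922
[ 12.02780218  30.5275657   46.92952679  85.16648043 -22.70230648
  74.22645987 154.21103368]
wrist saucepan 0.59 [ 0.5552 -0.2533  0.1062] [470. 265.]
wrist zone_small 0.5 [ 0.5495 -0.2647  0.048 ] [441. 243.]
wrist zone_small 0.49 [ 0.5524 -0.2539  0.1061] [470. 263.]
wrist zone_large 0.87 [ 0.581  -0.4583  0.0498] [303. 257.]
wrist dial_right_pointer 0.86 [ 0.4757 -0.4419  0.03  ] [319. 183.]
wrist dial_right_grip 0.65 [ 0.4738 -0.4426  0.0306] [319. 181.]
wrist dial_left_grip 0.94 [ 0.4597 -0.2672  0.0309] [445. 178.]
top saucepan 0.73 [ 0.6052 -0.2501  0.0551] [299. 189.]
top dial_right_grip 0.54 [ 0.4905 -0.4284  0.0289] [358. 227.]
top dial_left_grip 0.17 [ 0.4375 -0.6567  0.0341] [434. 243.]
```

View pics/t5c.png

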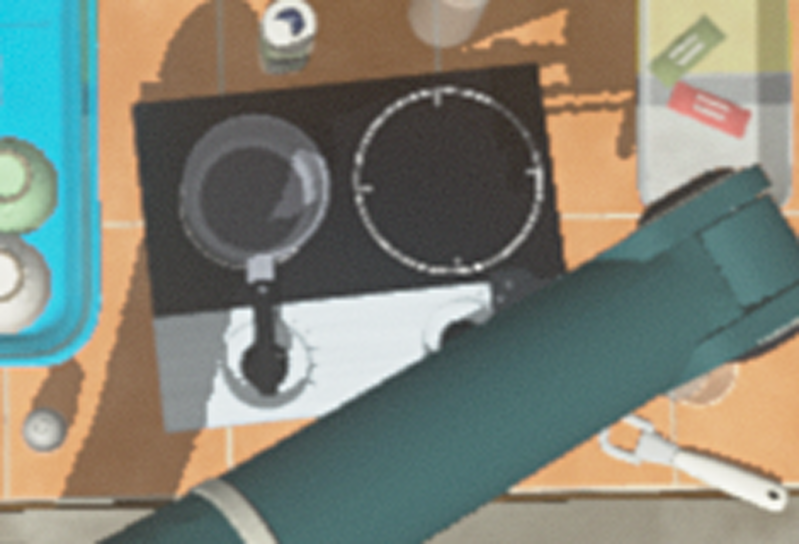

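View pics/w5c.png

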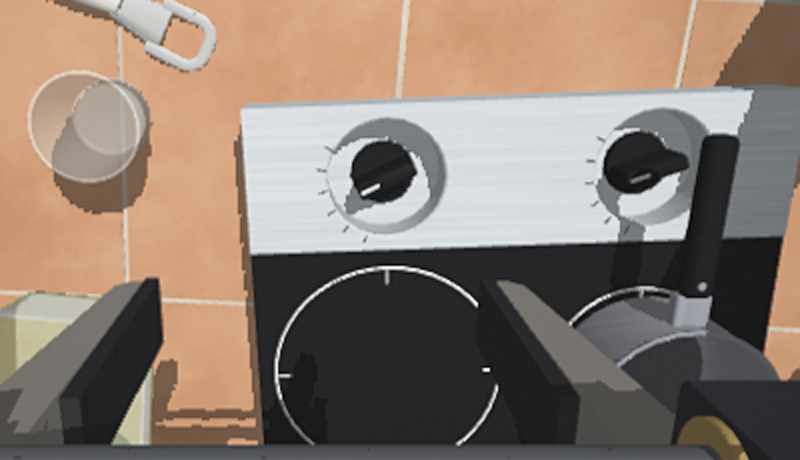

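```bash
python3 - <<'E'
from h import *
v=shot('top')
def cw(a,b,z): return px2w(v,225+(a+.5)/3.4-.5,130+(b+.5)/3.4-.5,z).round(4)
print('pan rim',cw(254.5,190,.122),'floor',cw(251,193,.0535),'zs',cw(249,200,.05),'zl',cw(449,180,.05),'handle end', cw(264,390,.115),cw(262,285,.115))
v=shot('wrist','w6')
cv2.imwrite('pics/w6c.png',cv2.resize(v['img'][140:230,270:390,::-1],None,fx=6,fy=6,interpolation=cv2.INTER_CUBIC))
E
```

```text
pan rim [ 0.604  -0.2481  0.122 ] floor [ 0.6135 -0.2489  0.0535] zs [ 0.6078 -0.2472  0.05  ] zl [ 0.6231 -0.4264  0.05  ] handle end [ 0.4341 -0.2526  0.115 ] [ 0.5233 -0.253   0.115 ]
```

View pics/w6c.png

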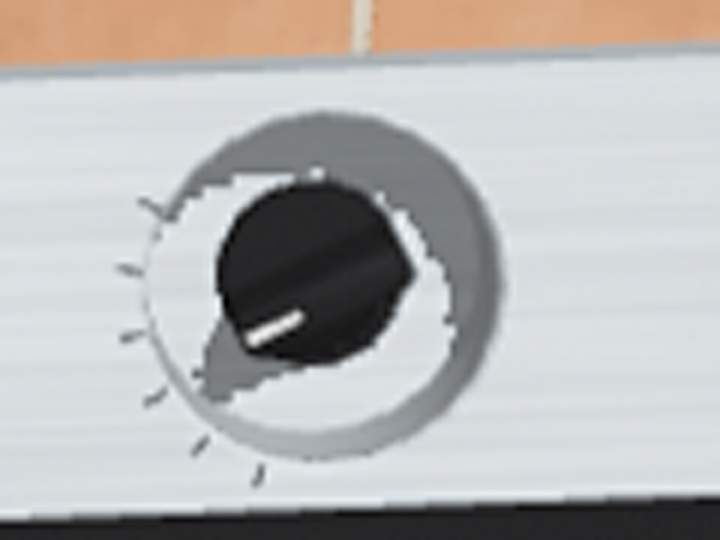

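```bash
python3 - <<'E'
from h import *
v=shot('wrist')
def cw(a,b,z): return px2w(v,270+(a+.5)/6-.5,140+(b+.5)/6-.5,z)
c=cw(324,286,.05);a=cw(247,342,.0555);b=cw(302,315,.0555);e=cw(414,275,.0555)
print(c,a,b,e)
for d in (a-b,a-e,a-c): print(np.degrees(np.arctan2(d[1],d[0])))
print(np.linalg.norm(a-c)); s=monitor.read_state();print(s['ee_pos'],s['tcp_rot'])
E
```

```text
[ 0.47787437 -0.43827504  0.05      ] [ 0.49033043 -0.45507074  0.0555    ] [ 0.48354745 -0.44329692  0.0555    ] [ 0.47324916 -0.41928921  0.0555    ]
-60.053446938793286
-64.48128041502358
-53.4385372283692
0.021621720976581507
[ 0.46794602 -0.48434187  0.29757927] [[-5.23756928e-02  9.98627451e-01  1.50899709e-05]
 [ 9.98627451e-01  5.23756927e-02  1.02360125e-05]
 [ 9.43161544e-06  1.56053775e-05 -1.00000000e+00]]
```

```bash
python3 -m handwheel '[[[0.022,0.006,0,0,0,0],[0.023,0.006,0,0,0,0],[0,0,0,0,0,10],[0,0,0,0,0,10],[0,0,0,0,0,10]]]' 0.72; python3 -m handwheel '[[[0,0,0,0,0,10],[0,0,0,0,0,10],[0,0,0,0,0,10],[0,0,0,0,0,10],[0,0,0,0,0,10]]]';python3 -c "
from h import *
print(monitor.read_state()['joints'])"
```

```text
clock: 13.55
ee_pos: [0.4776, -0.4387, 0.2977]
tcp_rot: [[0.459, 0.888, 0.0], [0.888, -0.459, 0.0], [0.0, 0.0, -1.0]]
contact_force: [-0.3, 0.1, -0.4]
opening: 0.0439
clock: 14.18
ee_pos: [0.4777, -0.4387, 0.2976]
tcp_rot: [[0.976, 0.22, 0.0], [0.22, -0.976, 0.0], [0.0, 0.0, -1.0]]
contact_force: [0.2, 0.0, -0.5]
opening: 0.0253
[ -3.17499665  35.37043288  66.67316902  89.54956223 -33.04867615
  77.12464033  79.88509796]
```

```bash
python3 -m handwheel '[[[0,0,0,0,0,10],[0,0,0,0,0,10],[0,0,0,0,0,10],[0,0,0,0,0,10],[0,0,0,0,0,10]]]';python3 -c "
from h import *
print(monitor.read_state()['joints'])"; python3 -m handwheel '[[[0,0,0,0,0,10],[0,0,0,0,0,10],[0,0,0,0,0,10],[0,0,0,0,0,10],[0,0,0,0,0,10]]]';python3 -c "
from h import *
print(monitor.read_state()['joints'])"
```

```text
clock: 14.8
ee_pos: [0.4777, -0.4387, 0.2976]
tcp_rot: [[0.795, -0.606, 0.0], [-0.606, -0.795, 0.0], [0.0, -0.0, -1.0]]
contact_force: [1.1, -0.4, -0.4]
opening: 0.0259
[ -6.78238484  42.61105007  78.0634547   89.72641468 -41.96511814
  82.15543409  36.87882511]
clock: 15.42
ee_pos: [0.4778, -0.4387, 0.2974]
tcp_rot: [[0.047, -0.999, -0.0], [-0.999, -0.047, 0.0], [-0.0, 0.0, -1.0]]
contact_force: [0.0, 0.6, 0.1]
opening: 0.0257
[ -7.92081076  48.73799027  85.72404449  89.7702462  -48.62671744
  86.94394065  -8.22237631]
```

Continuing this way pushes joint 3 toward its limit (85.7° of 88.6°). I'll turn back and use the other grasp orientation, which leaves enough range on joint 7.

```bash
python3 -m handwheel '[[[0,0,0,0,0,-10],[0,0,0,0,0,-10],[0,0,0,0,0,-10],[0,0,0,0,0,-10],[0,0,0,0,0,-10]]]'; python3 -m handwheel '[[[0,0,0,0,0,-10],[0,0,0,0,0,-10],[0,0,0,0,0,-10],[0,0,0,0,0,-10],[0,0,0,0,0,-10]]]';python3 -m handwheel '[[[0,0,0,0,0,-9],[0,0,0,0,0,-8],[0,0,0.05,0,0,0],[0,0,0.05,0,0,0],[0,0,0,0,0,0]]]'; python3 - <<'E'
from h import *
print(monitor.read_state()['joints'])
v=shot('wrist','w7')
E
```

```text
clock: 16.05
ee_pos: [0.4777, -0.4387, 0.2975]
tcp_rot: [[0.802, -0.597, 0.0], [-0.597, -0.802, 0.0], [0.0, -0.0, -1.0]]
contact_force: [-0.7, -0.3, 0.3]
opening: 0.0255
clock: 16.68
ee_pos: [0.4776, -0.4388, 0.2976]
tcp_rot: [[0.973, 0.231, 0.0], [0.231, -0.973, -0.0], [0.0, 0.0, -1.0]]
contact_force: [-0.4, 0.1, -0.0]
opening: 0.0257
clock: 17.3
ee_pos: [0.4763, -0.4368, 0.1944]
tcp_rot: [[0.866, 0.5, -0.005], [0.5, -0.866, 0.004], [-0.002, -0.006, -1.0]]
contact_force: [0.7, -0.6, -0.3]
opening: 0.0255
[  2.1695653   37.28053444  55.71995438  95.7515172  -33.25595115
  65.56078389  96.97790856]
```

View pics/w7.png

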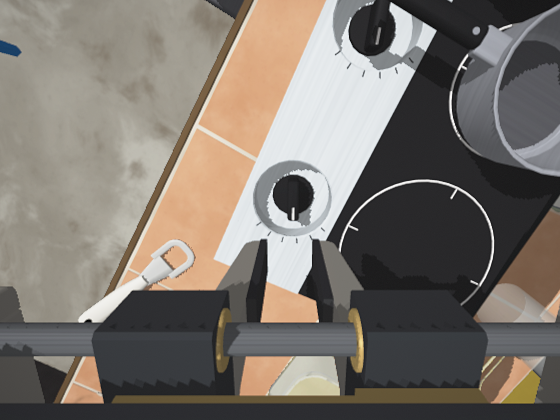

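```bash
python3 - <<'E'
from h import *
v=shot('wrist','w8')
cv2.imwrite('pics/w8c.png',cv2.resize(v['img'][150:250,240:345,::-1],None,fx=6,fy=6,interpolation=cv2.INTER_CUBIC))
s=monitor.read_state();print(s['ee_pos'],s['tcp_rot'])
E
```

```text
[ 0.4777984  -0.4396209   0.19893822] [[ 8.66112753e-01  4.99848521e-01  3.94592854e-04]
 [ 4.99848559e-01 -8.66111735e-01 -1.37130913e-03]
 [-3.43685338e-04  1.38494499e-03 -9.99998982e-01]]
```

View pics/w8c.png

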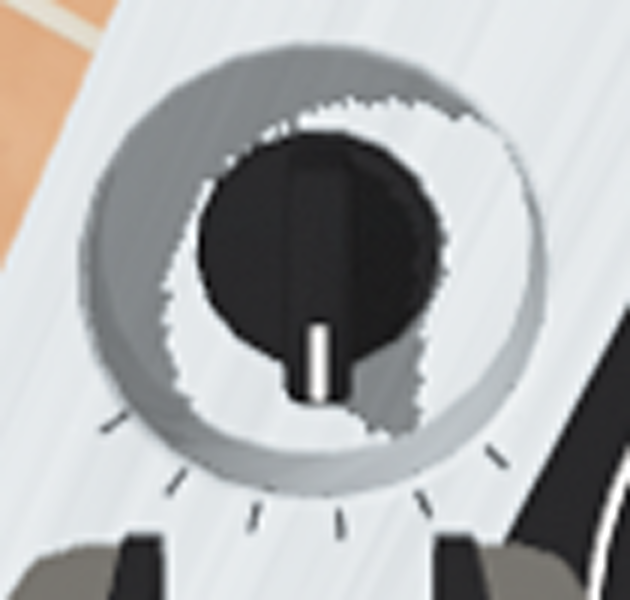

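The bar is vertical in the picture, so it is aligned with the jaw plane. The pointer end is at crop (318,400) and the well centre is at about (313,270).

```bash
python3 - <<'E'
from h import *
v=shot('wrist')
s=monitor.read_state();p=np.array(s['ee_pos']);R=np.array(s['tcp_rot'])
def cw(a,b,z): return px2w(v,240+(a+.5)/6-.5,150+(b+.5)/6-.5,z)
for n,a,b,z in [('well',313,270,.05),('ptr end',318,403,.0555),('ptr in',319,325,.0555),('bar rear',320,160,.0555)]:
    q=cw(a,b,z);print(n,q.round(4),'in tool',(R.T@(q-p)).round(4))
E
```

```text
well [ 0.4796 -0.4385  0.05  ] in tool [ 0.002  -0.0011  0.1498]
ptr end [ 0.4915 -0.4574  0.0555] in tool [0.0028 0.0212 0.1444]
ptr in [ 0.4846 -0.4452  0.0555] in tool [0.003  0.0073 0.1443]
bar rear [ 0.4705 -0.4205  0.0555] in tool [ 0.0031 -0.0212  0.1442]
```

```bash
python3 -m handwheel '[[[0.003,0,0.04,0,0,0],[0,0,0.04,0,0,0],[0,0,0.035,0,0,0],[0,0,0.015,0,0,0],[0,0,0,0,0,0]]]' 0.72; python3 - <<'E'
from h import *
v=shot('wrist','w9')
cv2.imwrite('pics/w9c.png',cv2.resize(v['img'][100:310,170:400,::-1],None,fx=2.8,fy=2.8,interpolation=cv2.INTER_CUBIC))
s=monitor.read_state();print(s['ee_pos'],s['joints'])
E
```

```text
clock: 18.08
ee_pos: [0.4806, -0.4378, 0.0685]
tcp_rot: [[0.866, 0.5, 0.001], [0.5, -0.866, -0.001], [0.0, 0.001, -1.0]]
contact_force: [0.7, -0.4, -0.4]
opening: 0.0255
[ 0.48093299 -0.43830819  0.06927307] [  6.34116189  45.3459638   48.79419754  99.85805505 -41.23721129
  54.28438721 102.1143307 ]
```

View pics/w9c.png

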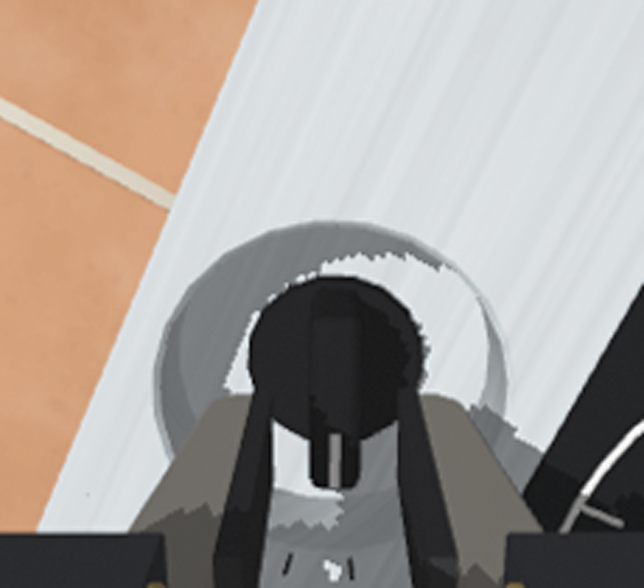

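```bash
python3 -m handwheel '[[[0,0,0.02,0,0,0],[0,0,0.015,0,0,0],[0,0,0,0,0,0]]]' 0.72;  python3 -m handwheel '[[[0,0,0,0,0,0],[0,0,0,0,0,0],[0,0,0,0,0,0],[0,0,0,0,0,0]]]' 1 20; python3 - <<'E'
from h import *
s=monitor.read_state();print(s['ee_pos'],s['joints'],s['torque'])
E
```

```text
clock: 18.5
ee_pos: [0.4795, -0.4364, 0.031]
tcp_rot: [[0.866, 0.5, -0.002], [0.5, -0.866, 0.002], [-0.001, -0.003, -1.0]]
contact_force: [-0.3, 0.2, -0.1]
opening: 0.0257
clock: 19.0
ee_pos: [0.4805, -0.4375, 0.033]
tcp_rot: [[0.866, 0.5, 0.001], [0.5, -0.866, -0.001], [0.0, 0.001, -1.0]]
contact_force: [-0.1, -0.2, -0.0]
opening: 0.0119
[ 0.48047368 -0.43748647  0.03295952] [  7.68794494  47.87274609  46.53685466 100.47312613 -43.55819144
  51.38004194 103.63811992] [-0.11338408 -0.0109439  -0.03449166]
```

```bash
python3 -m handwheel '[[[0,0,0,0,0,-6],[0,0,0,0,0,-8],[0,0,0,0,0,-8],[0,0,0,0,0,-8],[0,0,0,0,0,-8]]]'; python3 - <<'E'
from h import *
s=monitor.read_state();print(s['ee_pos'],s['joints'],s['torque'])
E
```

```text
clock: 19.62
ee_pos: [0.4804, -0.4376, 0.033]
tcp_rot: [[0.37, 0.929, 0.001], [0.929, -0.37, -0.001], [-0.0, 0.001, -1.0]]
contact_force: [0.0, 0.3, -0.8]
opening: 0.0116
[ 0.48042871 -0.43757178  0.03295507] [ 13.05204675  44.45088186  37.81678119 100.12649631 -35.37000027
  47.87248596 135.7412167 ] [-0.15173028 -0.01736053  0.0204232 ]
```

```bash
python3 -m handwheel '[[[0,0,0,0,0,-7],[0,0,0,0,0,-7],[0,0,0,0,0,-6],[0,0,0,0,0,-4],[0,0,0,0,0,0]]]'; python3 - <<'E'
from h import *
s=monitor.read_state();print(s['ee_pos'],s['joints'],s['torque'])
E
```

```text
clock: 20.25
ee_pos: [0.4804, -0.4376, 0.033]
tcp_rot: [[-0.034, 0.999, 0.001], [0.999, 0.034, -0.001], [-0.001, 0.001, -1.0]]
contact_force: [0.4, -0.8, 0.6]
opening: 0.0116
[ 0.48044381 -0.43764661  0.03297193] [ 16.80145802  42.73112352  32.09113681  99.86877724 -30.01388242
  46.13604085 155.28756491] [-0.11941256 -0.20105151 -0.01287534]
```

```bash
python3 -m handwheel '[[[0,0,0,0,0,-2],[0,0,0,0,0,-2],[0,0,0,0,0,0]]]'; python3 - <<'E'
from h import *
s=monitor.read_state();print(s['joints'],s['torque'])
v=shot('wrist','w10')
E
```

```text
clock: 20.62
ee_pos: [0.4804, -0.4376, 0.0329]
tcp_rot: [[-0.104, 0.995, 0.001], [0.995, 0.104, -0.001], [-0.001, 0.001, -1.0]]
contact_force: [1.8, -1.0, 3.4]
opening: 0.0116
[ 17.44937654  42.48131577  31.11990226  99.82299411 -29.10426796
  45.8827355  158.58402397] [-0.24940417 -0.19595515 -0.23704071]
```

View pics/w10.png

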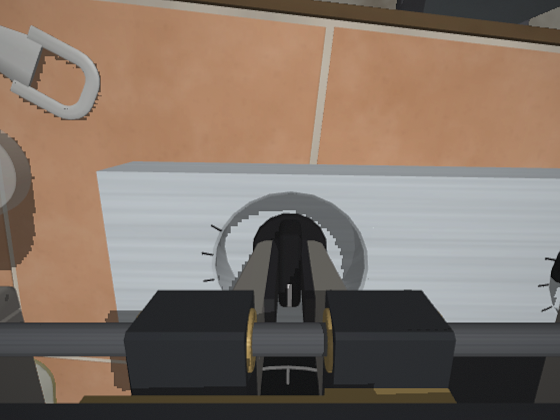

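The z torque is −0.24 N·m against 0.04 of friction, and the jaw is at 96° for a 5° hob yaw, so the dial is at its stop. I'll release within the well and lift out.

```bash
python3 -m handwheel '[[[0,0,0,0,0,0],[0,0,0,0,0,0],[0,0,0,0,0,0]]]' 0.72; python3 -m handwheel '[[[0,0,-0.02,0,0,0],[0,0,-0.03,0,0,0],[0,0,-0.05,0,0,0],[0,0,-0.05,0,0,0],[0,0,-0.05,0,0,0]]]'; python3 -m handwheel '[[[0,-0.03,-0.05,0,0,0],[0,-0.03,-0.05,0,0,0],[0.04,0,0,0,0,0],[0.04,0,0,0,0,0],[0,0,0,0,0,0]]]';python3 - <<'E'
from h import *
print(monitor.read_state()['joints'])
v=shot('wrist','w11')
cv2.imwrite('pics/w11c.png',cv2.resize(v['img'][100:400,100:500,::-1],None,fx=2,fy=2,interpolation=cv2.INTER_CUBIC))
E
```

```text
clock: 21.05
ee_pos: [0.4799, -0.4368, 0.0322]
tcp_rot: [[-0.105, 0.994, -0.001], [0.994, 0.105, 0.001], [0.001, -0.001, -1.0]]
contact_force: [1.0, 1.0, -0.6]
opening: 0.0259
clock: 21.68
ee_pos: [0.4799, -0.4373, 0.2358]
tcp_rot: [[-0.104, 0.995, 0.001], [0.995, 0.104, -0.001], [-0.001, 0.001, -1.0]]
contact_force: [-0.2, -0.8, 0.2]
opening: 0.0259
clock: 22.3
ee_pos: [0.4124, -0.3616, 0.334]
tcp_rot: [[-0.108, 0.994, 0.003], [0.994, 0.108, 0.002], [0.001, 0.003, -1.0]]
contact_force: [0.6, 0.1, -0.4]
opening: 0.0259
[  2.29507819  12.0896534   42.29072871  99.92794858  -8.75841637
  71.21988526 142.98207064]
```

View pics/w11c.png

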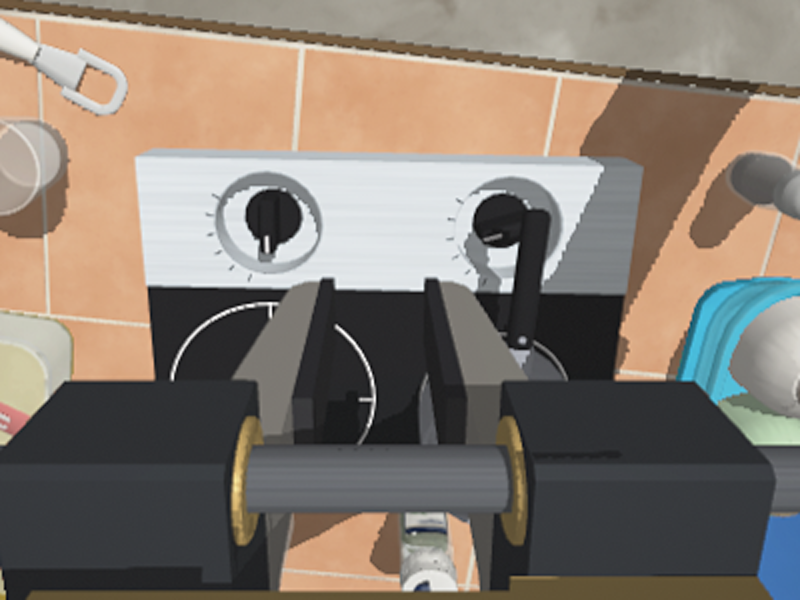

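```bash
python3 - <<'E'
from h import *
s=monitor.read_state();print(s['ee_pos'])
v=shot('wrist','w12')
cv2.imwrite('pics/w12c.png',cv2.resize(v['img'][175:265,195:275,::-1],None,fx=6.5,fy=6.5,interpolation=cv2.INTER_CUBIC))
E
```

```text
[ 0.4122712  -0.36335172  0.33400433]
```

View pics/w12c.png

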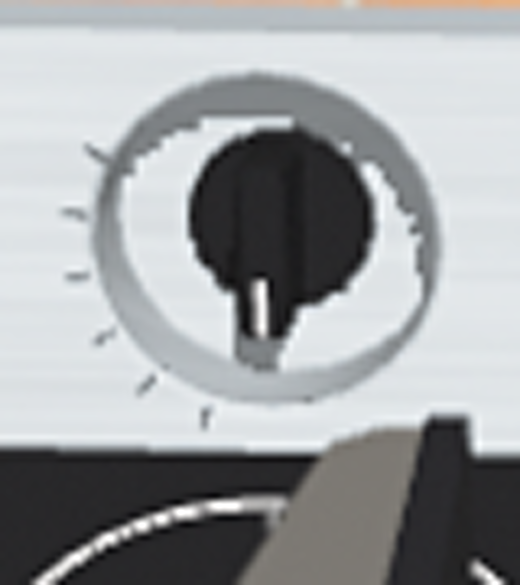

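```bash
python3 - <<'E'
from h import *
v=shot('wrist')
def cw(a,b,z): return px2w(v,195+(a+.5)/6.5-.5,175+(b+.5)/6.5-.5,z)
c=cw(265,240,.05);a=cw(262,340,.0555);b=cw(260,282,.0555);r=cw(262,148,.0555)
print(c,a,b)
for d in (a-b,a-c,a-r): print(np.degrees(np.arctan2(d[1],d[0])))
# panel/glass edge direction
def w(u,vv,z=.05): return px2w(v,100+(u+.5)/2-.5,100+(vv+.5)/2-.5,z)
for p,q in [((150,286),(620,294)),((150,157),(640,166))]:
    d=w(*q)-w(*p);print('hob yaw',np.degrees(np.arctan2(d[1],d[0]))-90)
E
```

```text
[ 0.47762672 -0.43953642  0.05      ] [ 0.49996607 -0.43803078  0.0555    ] [ 0.4860217  -0.43928926  0.0555    ]
5.156964941795233
3.855829341087644
3.28977670658794
hob yaw 4.924781240524879
hob yaw 4.900601092214231
```

```bash
python3 -m handwheel '[[[0.06,0,0,0,0,0],[0.06,0,0,0,0,0],[0.06,0,0,0,0,0],[0.06,0,0,0,0,0],[0,0,0,0,0,0]]]'; python3 - <<'E'
from h import *
s=monitor.read_state();print(s['joints'],s['ee_pos'],s['contact_force'])
v=shot('top','t9')
cv2.imwrite('pics/t9c.png',cv2.resize(v['img'][130:290,225:460,::-1],None,fx=3.4,fy=3.4,interpolation=cv2.INTER_CUBIC))
shot('side','s9')
E
```

```text
clock: 23.08
ee_pos: [0.3872, -0.1227, 0.3328]
tcp_rot: [[-0.11, 0.994, 0.0], [0.994, 0.11, 0.001], [0.001, 0.0, -1.0]]
contact_force: [0.8, -0.4, -0.5]
opening: 0.0259
[-17.73030267  -6.91421741  28.38535004 115.90094825   3.44367173
  70.20489115 105.62191295] [ 0.3871714  -0.1227113   0.33283264] [ 0.77673632 -0.42857473 -0.52071417]
```

View pics/t9c.png

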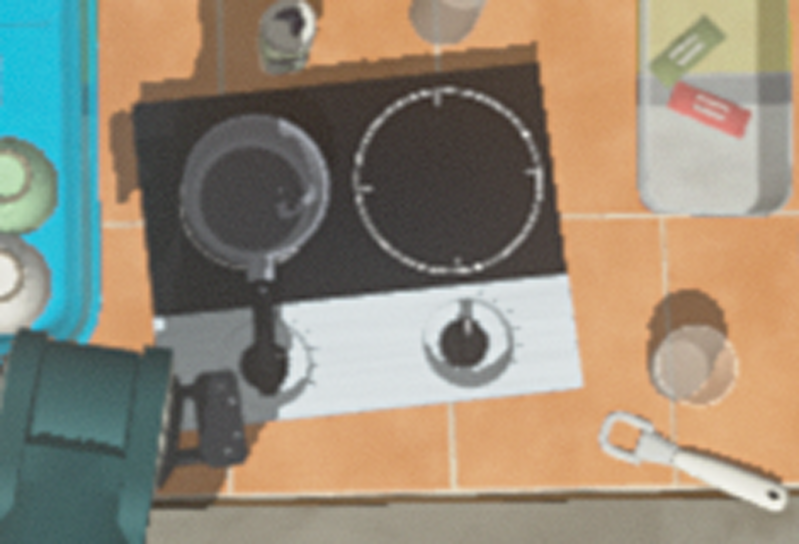

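View pics/s9.png

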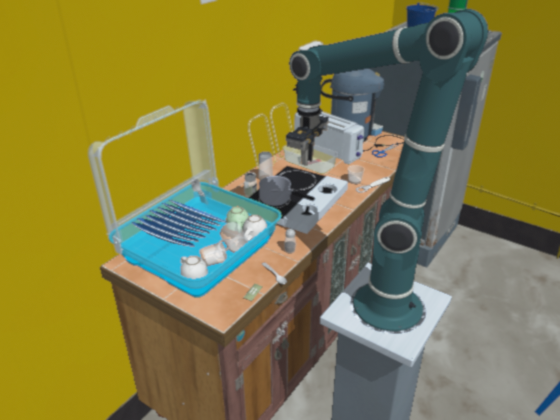

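```bash
python3 - <<'E'
from h import *
v=shot('top')
def cp(p): u,w=w2px(v,p);return np.array([(u-225+.5)*3.4-.5,(w-130+.5)*3.4-.5])
im=cv2.imread('pics/t9c.png')
t=np.linspace(0,2*np.pi,80)
for r,z,col in((.0625,.122,(0,0,255)),(.0445,.054,(0,255,255)),(.06,.05,(0,255,0))):
    cv2.polylines(im,[np.array([cp([.6073+r*np.cos(a),-.2475+r*np.sin(a),z]) for a in t]).round().astype(np.int32)],True,col,1)
cv2.imwrite('pics/t9o.png',cv2.resize(im[80:320,120:380],None,fx=2.3,fy=2.3))
E
```

```text
(no output)
```

View pics/t9o.png

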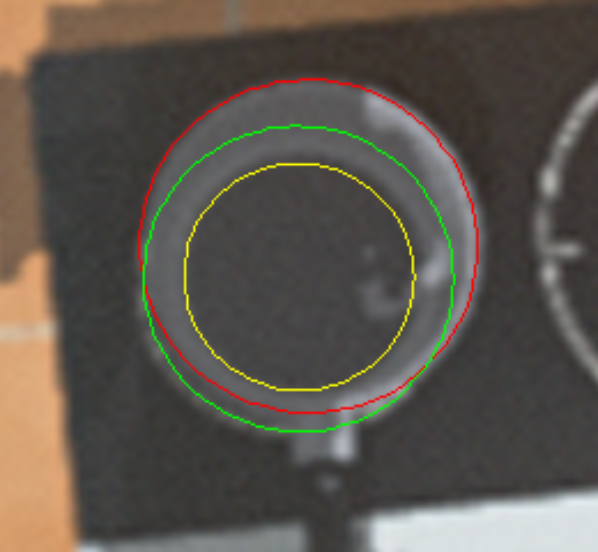

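The predicted rim for a centred pan (red) matches the picture to about 3 mm, so the pan is inside the tolerance.

```bash
python3 -c "
from h import *
print(ticket.finish_job())"
```

```text
the job is handed in; nothing more can be done
None
```

I slid the saucepan by its handle about 185 mm across the glass, from the large (right) zone to the small (left) one. I then gripped the right dial's bar in its well and turned it back to its stop. The job was handed in with the clock at about 23 s of the 54 s allowed.

**Last checks**
- **Pan:** a circle drawn where the rim of a centred pan should appear matched the picture to about 3–4 mm, against the 14 mm allowed. The gripper height did not change during the slide, and the wrist force stayed at about 4 N.
- **Right dial:** its pointer read 3–5° in the world frame, against a hob yaw of 4.9°. That is within about 2° of off, against the 6.9° allowed. The twisting moment on the gripper reached 0.24 N·m before I let go, which shows the dial met its stop.
- **Left dial and the things around the hob:** they looked unchanged by eye in the last pictures; I did not measure them.
- **Robot:** the gripper hung clear of everything, with no contact force.

**What disagreed or failed**
- **Camera offset:** in the first wrist picture, taken while the arm was still settling, x values read up to about 8 mm more than in the top view. Both gave the same distance to slide within 1–2 mm, so I used that.
- **Turning back:** my first choice of gripper orientation for the dial pushed joint 3 to 85.7° of its 88.6° limit. I turned back and used the opposite orientation.

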